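# Uncover and set the recessed knob of a stage-drive unit

## Task

Take the sliding cover off the low grey stage-drive unit (lift its ribbed end over the end lip first, then slide it out of the grooves) and lay it flat in the middle of the black rubber mat, rib up. Then reach down through the opening in the guard plate and turn the hexagonal knob clockwise, letting go and taking it again across another pair of flats as often as needed, until its pointer fin points straight at the tooth in the edge of the opening. Leave the mouse, the blue bin, the wooden case and the gauge stand where they are.

Things in the scene. Friction and masses are not known exactly. Their poses are not given: they have to be found in the camera images.
- unit: Fixed low grey housing, 114 (x) x 194 (y) mm, origin at the centre of its underside, z up. Guard plate: top at z 70 mm, 5 mm thick; the cover lies on it between side rails (inner faces x +-45 mm, 6 mm above the plate), its rear end at the stop at y +87. Its own -y end is the lip end: the cover slides out towards -y. Under the plate: a well 94 x 154 mm, floor at z 26 mm.
- opening (a point): Centre of the opening in the unit's guard plate, 70 mm straight above the unit's origin, at the plate's top; axes as the unit's. The opening is 68 (x) x 120 (y) mm. An index tooth, 8 mm wide, projects 10 mm into it from the middle of its -y edge (tip at y -50 mm). The knob stands in the well below.
- lip (a point): Middle of the top of the end lip of the unit, at (0, -92, 76) mm from the unit's origin. The lip is 10 mm thick (y), 90 mm long (x) and stands 6 mm above the guard plate, 2 mm ahead of the closed cover's end: that end must rise by over 6 mm to pass it.
- groove (a point): Front mouth of the grooves, midway between the two, at (0, 30, 80) mm from the unit's origin. Their ledges over the cover's side edges run from here to the rear (unit y +30 to +97), reach in to x +-34 mm, underside z 80, top z 83: 10 mm high, so the closed cover can tilt about 0.08 rad, lip end up. Slid out by 60 mm or more, its rear is free and it lifts straight up.
- cover: Loose flat aluminium cover plate, 84 (x) x 170 (y) x 5 mm, about 0.3 kg, origin at the centre of its underside, z up. An upright rib to hold it by stands across it: 50 mm along x, 12 mm thick along y, centred at y -45 mm, from the plate up to z 33 mm. It starts closed in the unit with the same axes as the unit and its origin at (0, 0, 70) mm there.
- mat: Fixed black rubber mat, 160 (x) x 220 (y) x 4 mm, origin at the centre of its underside; its top is at z 4 mm.
- knob (a joint): Angle of the knob in rad about the vertical, counter-clockwise seen from above positive. 0: the pointer fin points at the index tooth (the unit's -y). It starts between 2.3 and 2.9 and must be turned clockwise to 0. Stops at -0.5 and 3.3. Stiff by friction (0.06 N m), it stays where it is left.
- knob_top (a point): Centre of the top of the aluminium hexagonal knob, 6 mm below the guard plate's top, on its vertical axis (through the unit's origin). Prism 34 mm across flats, 39 across corners, reaching 34 mm down from this point, to 4 mm above the well floor. A black fin on top, 5 mm wide, 4 high, runs 17 mm from the centre along this point's -y, square to a flat. At joint 0 its axes are the unit's.
- mouse: Loose white computer mouse, 100 x 56 x 32 mm, a bystander; origin at its underside's centre.
- bin: Loose open blue parts bin, 150 x 110 x 60 mm, a bystander; origin at its underside's centre.
- case: Loose closed wooden case, 75 x 140 x 30 mm, a bystander; origin at its underside's centre.
- gauge: Loose height gauge on a stone base 110 x 110 x 45 mm with a column to 195 mm, a bystander; origin at its underside's centre.
Not all that is in view belongs to the job. There is more than one size of the cover; the job needs the largest.

How it is judged (in metres and radians):
At the end, for the whole second after the job is handed in: The cover lies at rest flat on the mat, rib up (tilt under 4 degrees), its centre within 55 mm of the mat's centre, and the knob's pointer is at rest within 0.14 rad (8 degrees) of the index tooth (horizontal distance between cover and mat below 0.055 m and height (world z) of cover below 0.009 m and angle between cover's own z axis and vertical below 0.07 rad and linear speed of cover below 0.02 m/s and value of joint knob between -0.14 and 0.14 rad and velocity of joint knob between -0.05 and 0.05 rad/s); the robot touches nothing.
It fails at once if a bystander (mouse, bin, case or gauge) is moved more than 25 mm (distance of any of mouse, bin, case, gauge from where it was at the start of the episode above 0.025 m).
It also fails if it takes over 64 s, if anything falls off the work surface, if the arm or the gripper's body presses on something with over 40 N, if the wrist force passes 120 N, or if a joint passes its speed limit or range.

## Robot

A 6-joint arm with a two-finger parallel gripper is mounted at the origin on the work surface. World frame = base frame: x ahead of the robot, y to its left, z up, the work surface at z = 0. Lengths are in mm, angles in rad, forces in N, time in s.
With the tool pointing down it reaches from about 275 to 750 mm from the base axis. Payload 10.2 kg.
Tool frame: the origin (TCP) lies at the very end of the fingers, on their centre line; the grasp point (between the pads) lies 19 mm behind it; z points along the fingers, y is the line along which they close (so a half turn about z gives the same grasp; the last joint's range is limited). The gripper opens to 85 mm and grips with 20 to 120 N. Pads are 22 mm wide; open, the fingers measure 114 mm over their backs; the gripper's body (76 mm by 85 mm) begins 54 mm behind the grasp point. The pads swing forward as they close: fully open they stand 13 mm farther back than shut.
Start: joints at [1.116, 0.313, 1.498, -0, 1.331, -0.223], TCP at [120.621, 510.962, 231.294] pointing down, gripper open.
Joint ranges: [-2.94, 2.94], [-0.97, 2.17], [0.19, 2.56], [-1.23, 4.37], [0.02, 3.11], [-2.88, 2.88]. Speed limits (rad/s): [2.39, 2.39, 3.01, 3.14, 3.14, 3.14].

## Interface

Orientations are given as a unit quaternion [w, x, y, z].
In Python, from rig import ctrl, optics gives the robot as it stands. The module is installed in compiled form; this text tells all that it offers.
- The arm moves only by the shell command python3 -m handwheel 'ROWS' [FORCE]. ROWS is JSON, a list that holds one entry, the list of rows, each a list of 5 numbers: the gripper command: -1 is fully open, 1 is shut, values between are in proportion, then the shift along the world's x, y, z in units of 50 mm (1.0 is 50 mm), then the turn about the world's z in units of 8 degrees (1.0 is 8 degrees). In form: [[[gripper, tx, ty, tz, twist], ...]]. A call has 1 to 10 rows; each row shifts and turns the commanded pose from where the row before left it; what a row does not reach is not made up. A row lasts 1/10 s, in which the tool goes at most 50 mm and 8.59 degrees, less where a joint would pass 70% of its speed; a pose out of reach is approached as far as the arm can. A call is refused whole if a number of a shift passes 1 or a number of a turn 1, either way. A call with a gripper value outside its range is refused whole. The fingers move at their own pace and stop on an object; FORCE is the grip in N (left out, the last holds). Time passes only in rows, so rows that do not move let the fingers close. It gives the time, the measured TCP pose, the force, the opening and the grip force at its end, in the units of the state.
- ctrl.sense(): the state, without advancing time (a new reading comes with each control period).
- optics.capture(name): name is "scene" or "top" or "wrist"; returns a dict with "img" (384x512x3 uint8, blue, green, red), "K" (3x3 intrinsics, pixels), "R" (3x3) and "t" (3): a world point X has camera coordinates R X + t. Camera axes: x right, y down, z forward; pixel columns grow to the right and rows downward; lengths in mm; the calibration is good to about 2 mm. The wrist camera is an equidistant fisheye: a pixel r from the principal point sees the ray r / f radians off the axis. A picture is of the moment at which its call begins. There is no depth.
- ctrl.finish_job(): hands the job in; it is judged then, once.
The state is a dict: "time_s": time; "joints": joint angles; "dq": joint speeds; "tau": joint torques, N m; "eef_pos": TCP position; "ee_rot": TCP orientation; "force": force on the tool from outside, world axes, zero at the start; "wrist_torque": the same for the moment, N m; "grip_width": opening from 0.0 (shut) to 1.0 (fully open); "grip_force": force on a finger pad.
Only numpy, scipy, OpenCV 4.12 (cv2) and the standard library are available. Lean on these libraries where they do the work, as an engineer would, in place of code of your own. Each camera call takes 0.05 s, during which the arm holds its last target. There are 200 camera calls.

## Working session

There is one attempt and no reset: what is moved stays moved. The work goes in short steps, Python scripts to look and compute and a shell command to move; the robot and the scene stay as the last step left them, time stands still between calls to the robot, and variables do not carry over. Pictures are saved under pics/ and viewed, at most 10 in all, crops included, and the job is handed in when it is done.

```bash
mkdir -p pics; python3 - <<'E'
from rig import ctrl, optics
import cv2, numpy as np
for n in("scene","top"):
    c=optics.capture(n); cv2.imwrite(f"pics/{n}0.png",c["img"]); np.savez(f"{n}0.npz",**c); print(n,c["K"].tolist(),c["R"].round(4).tolist(),c["t"].round(1).tolist())
s=ctrl.sense();print(s)
E
```

```text
scene [[484.987051339207, 0.0, 256.7399354996931], [0.0, 484.987051339207, 191.4548982744159], [0.0, 0.0, 1.0]] [[0.4645, 0.8856, 0.0016], [0.7117, -0.3722, -0.5958], [-0.527, 0.2778, -0.8032]] [-320.5, -320.2, 1581.4]
top [[402.0269760192557, 0.0, 253.36254153180533], [0.0, 402.0269760192557, 189.43551078734495], [0.0, 0.0, 1.0]] [[-0.0298, -0.9993, -0.0245], [-0.9922, 0.0325, -0.1203], [0.121, 0.0207, -0.9924]] [97.9, 558.6, 1200.3]
{'time_s': 0.1, 'joints': array([ 1.11558041e+00,  3.13398353e-01,  1.49835562e+00,  3.97780737e-05,
        1.33100273e+00, -2.23390925e-01]), 'dq': array([-0.00035112, -0.00093542, -0.00169843, -0.00169406,  0.00062487,
       -0.00013763]), 'tau': array([ 1.69585590e-03, -4.12900364e+01, -2.60140175e+01, -1.35852670e-04,
        2.98776911e-03,  1.87468260e-05]), 'eef_pos': array([120.51629913, 510.74792612, 230.79216887]), 'ee_rot': array([-2.11930955e-04,  1.15657795e-01,  9.93288949e-01, -5.42411178e-04]), 'force': array([-0.79558062,  0.47637703,  0.07564261]), 'wrist_torque': array([-0.00453457, -0.06364893,  0.01355404]), 'grip_force': 0.0, 'grip_width': 0.9987465341241254}
```

View pics/top0.png

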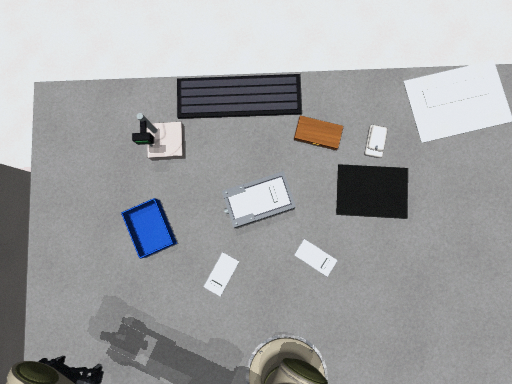

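View pics/scene0.png

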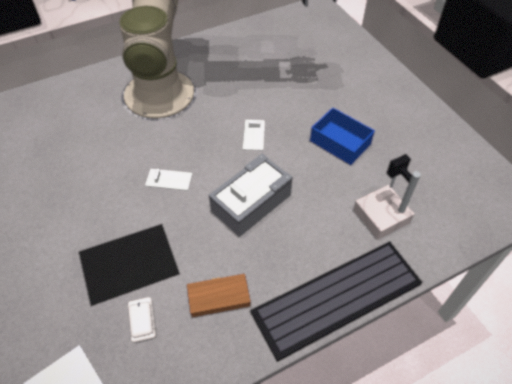

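The top view shows three covers: one in the unit at (260,200) and two loose plates at (222,273) and (316,257). The one in the unit is the largest and lies in the housing, so it fits. The rib at (273,194) puts the lip end on the right, towards world -y. The mat is at (372,191). I'll confirm in one enlarged crop.

```bash
cat > h.py <<'E'
import numpy as np, cv2
def ray(c,u,v,fish=False):
    K=c["K"];x=(u-K[0,2])/K[0,0];y=(v-K[1,2])/K[1,1]
    if fish:
        r=np.hypot(x,y);d=np.array([x/r*np.sin(r),y/r*np.sin(r),np.cos(r)]) if r>1e-9 else np.array([0,0,1.])
    else: d=np.array([x,y,1.])
    return -c["R"].T@c["t"], c["R"].T@d
def onz(c,u,v,z,fish=False):
    o,d=ray(c,u,v,fish); return (o+d*(z-o[2])/d[2])
def proj(c,X,fish=False):
    p=np.atleast_2d(X)@np.array(c["R"]).T+c["t"];K=c["K"]
    if fish:
        r=np.hypot(p[:,0],p[:,1]);th=np.arctan2(r,p[:,2]);q=p[:,:2]/np.maximum(r,1e-9)[:,None]*th[:,None]
    else: q=p[:,:2]/p[:,2:]
    return q*[K[0,0],K[1,1]]+[K[0,2],K[1,2]]
E
python3 - <<'E'
import numpy as np,cv2
from h import *
c=dict(np.load("top0.npz"));s=dict(np.load("scene0.npz"))
a=cv2.resize(c["img"][168:236,210:310],None,fx=8,fy=8,interpolation=cv2.INTER_CUBIC)
cv2.imwrite("pics/crop.png",a)
for n,p,z in(("mat",(372,191.5),4),("unit",(260,200),75),("rib",(273,193.5),103),("case",(319,133),30),("mouse",(376,141),30),("bin",(149,229),60),("gauge",(165,140),45)): print(n,onz(c,*p,z).round(0))
for p in((338,165),(409,168),(407,218),(337,215)): print(onz(c,*p,4).round())
E
```

```text
mat [ 547. -289.    4.]
unit [524.  61.  75.]
rib [539.  22. 103.]
case [ 733. -130.   30.]
mouse [ 701. -305.   30.]
bin [449. 396.  60.]
gauge [724. 350.  45.]
[ 634. -188.    4.]
[ 617. -410.    4.]
[ 461. -392.    4.]
[ 477. -177.    4.]
```

View pics/crop.png

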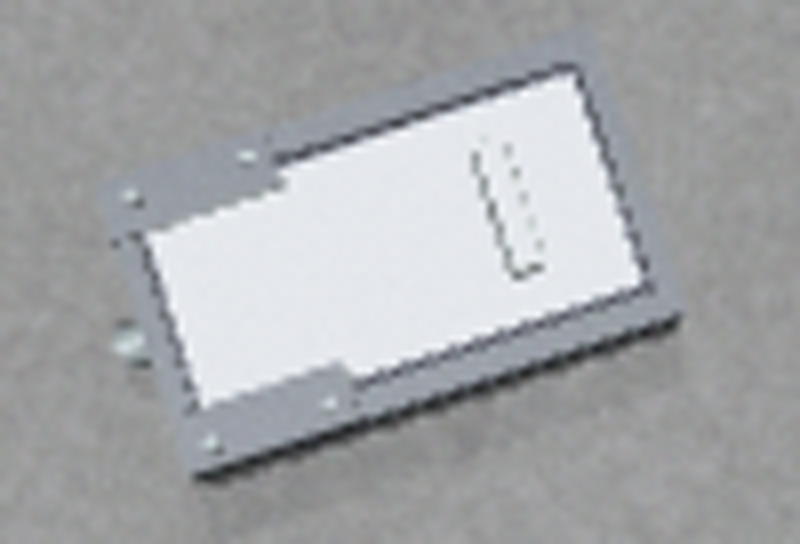

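```bash
python3 - <<'E'
import numpy as np
from scipy.optimize import least_squares
from h import *
c=dict(np.load("top0.npz"))
px=np.array([(575,75),(645,285),(285,180),(345,362),(195,470),(680,318)])
px=(px+.5)/8-.5+[210,168]
M=np.array([(42,-85,75),(-42,-85,75),(34,30,83),(-34,30,83),(-57,97,83),(-57,-97,76)])
def W(p):
    C,S=np.cos(p[2]),np.sin(p[2]);return M@np.array([[C,S,0],[-S,C,0],[0,0,1]])+[p[0],p[1],0]
r=least_squares(lambda p:(proj(c,W(p))-px).ravel(),[520,60,.3]);print(r.x,r.fun.reshape(-1,2).round(1))
x,y,t=r.x
R=np.array([[np.cos(t),-np.sin(t)],[np.sin(t),np.cos(t)]])
print("rib",R@[0,-45]+[x,y])
s=np.array([0.1157,.9933]);print("tool yaw: q=(0,x,y,0): tool y axis dir angle", 2*np.arctan2(s[1],s[0])-np.pi/2)
E
```

```text
[5.28746008e+02 6.49840397e+01 2.75799645e-01] [[ 0.1 -0.4]
 [ 0.1  0.2]
 [ 0.2  0.4]
 [-0.4 -0.4]
 [-1.1  0.5]
 [ 1.2 -0.4]]
rib [541.00024845  21.68469104]
tool yaw: q=(0,x,y,0): tool y axis dir angle 1.338880574632392
```

The unit holds the largest cover (rib drawn in the crop near (505,205), lip end at right), fitted to within about 1 px. I'll move above the rib.

```bash
python3 -m handwheel '[[[-1,0.46,-0.54,0,0.2],[-1,0.46,-0.54,0,0.2],[-1,0.46,-0.54,0,0.2],[-1,0.46,-0.54,0,0.2],[-1,0.46,-0.54,0,0.2],[-1,0.46,-0.54,0,0.2],[-1,0.46,-0.54,0,0.2],[-1,0.46,-0.54,0,0.2],[-1,0.46,-0.54,0,0.2],[-1,0.46,-0.54,0,0.2]]]' 60
python3 -m handwheel '[[[-1,0.46,-0.54,0,0.2],[-1,0.46,-0.54,0,0.2],[-1,0.46,-0.54,0,0.2],[-1,0.46,-0.54,0,0.2],[-1,0.46,-0.54,0,0.2],[-1,0.46,-0.54,0,0.2],[-1,0.46,-0.54,0,0.2],[-1,0.4,-0.54,0,0.2],[-1,0,0,0,0],[-1,0,0,0,0]]]'
python3 - <<'E'
from rig import ctrl, optics
import cv2,numpy as np
s=ctrl.sense();print(s["time_s"],s["joints"].round(3),s["eef_pos"],s["ee_rot"].round(4),s["force"].round(2))
c=optics.capture("wrist");np.savez("w1.npz",**c);cv2.imwrite("pics/w1.png",c["img"])
print(c["K"].round(1).tolist(),c["R"].round(3).tolist(),c["t"].round(1))
E
```

```text
time_s: 1.1
eef_pos: [351.2, 239.7, 231.2]
ee_rot: [-0.0, -0.024, 1.0, -0.0]
force: [0.7, 0.8, -0.4]
grip_width: 0.996
grip_force: 0.0
time_s: 2.1
eef_pos: [531.4, 24.7, 230.7]
ee_rot: [-0.001, -0.134, 0.991, 0.0]
force: [0.4, -0.3, 0.5]
grip_width: 0.998
grip_force: 0.0
2.1 [-0.174  0.329  1.477  0.     1.337 -2.014] [531.41943437  24.73835814 230.71777923] [-6.000e-04 -1.344e-01  9.909e-01  3.000e-04] [ 0.37 -0.34  0.46]
[[297.3, 0.0, 257.2], [0.0, 297.3, 194.6], [0.0, 0.0, 1.0]] [[-0.266, 0.964, 0.001], [0.926, 0.256, 0.277], [0.267, 0.075, -0.961]] [ 117.8 -533.4  235.7]
```

View pics/w1.png

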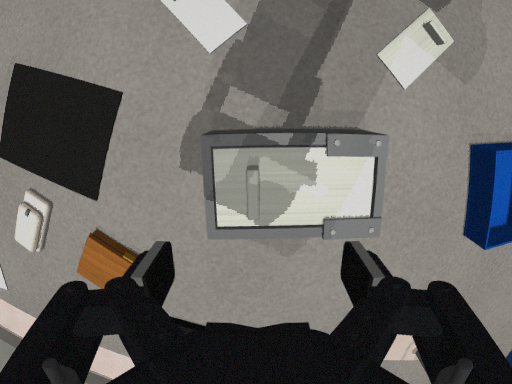

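```bash
python3 - <<'E'
import numpy as np
from scipy.optimize import least_squares
from h import *
c=dict(np.load("w1.npz"))
px=np.array([(212,148),(216,229),(327,155),(323,219),(386,135),(381,237),(209,238)],float)
M=np.array([(-45,-87,76),(45,-87,76),(-34,30,83),(34,30,83),(-57,97,83),(57,97,83),(57,-97,76)])
def W(p):
    C,S=np.cos(p[2]),np.sin(p[2]);return M@np.array([[C,S,0],[-S,C,0],[0,0,1]])+[p[0],p[1],0]
r=least_squares(lambda p:(proj(c,W(p),True)-px).ravel(),[528,65,.27]);print(r.x,r.fun.reshape(-1,2).round(1))
x,y,t=r.x
R=np.array([[np.cos(t),-np.sin(t)],[np.sin(t),np.cos(t)]])
print("rib",R@[0,-45]+[x,y])
M=np.array([[-25,-51,33+70],[25,-51,103],[25,-39,103],[-25,-39,103]]);print(proj(c,W(r.x),True).round(1))
g=cv2.resize(c["img"][150:235,200:300],None,fx=8,fy=8,interpolation=cv2.INTER_CUBIC)
s=((proj(c,W(r.x),True)-[200,150]+.5)*8).astype(int)
cv2.polylines(g,[s],True,(0,0,255),1)
for i in range(1):cv2.imwrite("pics/w1c.png",g[:600,:800])
E
```

```text
[5.27024563e+02 6.57613329e+01 2.94530195e-01] [[-1.3 -1.2]
 [ 0.1  0.3]
 [-0.2  1. ]
 [ 1.5  0.4]
 [ 2.1 -0.4]
 [-1.4 -1.2]
 [-1.   1.3]]
rib [540.08762667  22.69909464]
[[245.8 170.2]
 [247.6 220.5]
 [259.9 220.2]
 [258.7 169.9]]
```

View pics/w1c.png

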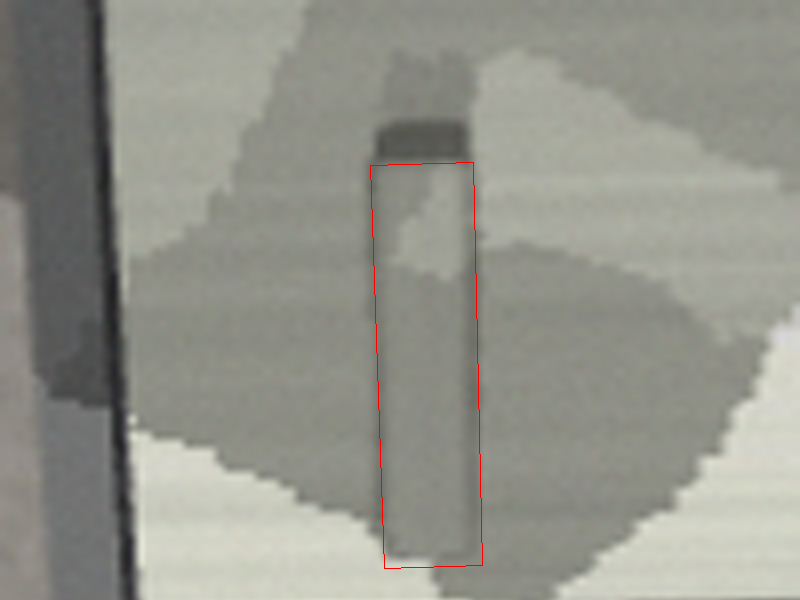

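The red outline matches the rib (crop, rib from (375,130) to (480,560)) to about 1 mm. I'll go down and grip.

```bash
python3 -m handwheel '[[[-1,0.18,-0.05,-0.3,0.1],[-1,0,0,-0.6,0],[-1,0,0,-0.6,0],[-1,0,0,-0.6,0],[-1,0,0,-0.5,0],[-1,0,0,-0.4,0],[-1,0,0,0,0],[0.3,0,0,0,0],[1,0,0,0,0],[1,0,0,0,0]]]' 80
python3 -m handwheel '[[[1,0,0,0,0],[1,0,0,0,0],[1,0,0,0,0]]]'
```

```text
time_s: 3.15
eef_pos: [541.1, 22.6, 82.5]
ee_rot: [0.001, -0.142, 0.99, -0.0]
force: [-0.2, -0.3, -0.9]
grip_width: 0.515
grip_force: 0.0
time_s: 3.45
eef_pos: [540.8, 22.5, 81.9]
ee_rot: [0.0, -0.142, 0.99, -0.0]
force: [-2.0, 0.6, 5.2]
grip_width: 0.124
grip_force: 79.6
```

```bash
python3 -m handwheel '[[[0.5,0,0,0,0],[0.5,0,0,0,0],[0.5,0,0,-0.04,0],[0.5,0,0,-0.04,0],[1,0,0,0,0],[1,0,0,0,0],[1,0,0,0,0],[1,0,0,0,0]]]' 60
python3 -m handwheel '[[[1,0,0,0.04,0],[1,0,0,0.04,0],[1,0,0,0.04,0],[1,0,0,0.04,0],[1,0,0,0,0]]]'
```

```text
time_s: 4.25
eef_pos: [540.5, 22.5, 77.1]
ee_rot: [-0.0, -0.142, 0.99, 0.0]
force: [1.2, 0.3, -1.5]
grip_width: 0.128
grip_force: 59.5
time_s: 4.75
eef_pos: [540.2, 22.8, 84.1]
ee_rot: [-0.001, -0.142, 0.99, 0.0]
force: [4.4, 4.0, -17.5]
grip_width: 0.131
grip_force: 59.8
```

```bash
python3 -m handwheel '[[[1,0,0,0.03,0],[1,0,0,0,0],[1,0.028,-0.096,0,0],[1,0.028,-0.096,0,0],[1,0.028,-0.096,0,0],[1,0.028,-0.096,0,0]]]'
python3 -m handwheel '[[[1,0,0,0,0]]]'
```

```text
time_s: 5.35
eef_pos: [543.8, 4.9, 84.3]
ee_rot: [-0.003, -0.142, 0.99, 0.002]
force: [-2.9, 10.1, -17.5]
grip_width: 0.131
grip_force: 61.1
time_s: 5.45
eef_pos: [544.1, 4.2, 84.5]
ee_rot: [-0.003, -0.142, 0.99, 0.001]
force: [-3.0, 5.9, -16.3]
grip_width: 0.13
grip_force: 61.1
```

```bash
python3 -m handwheel '[[[1,0.045,-0.154,0,0],[1,0.045,-0.154,0,0],[1,0.045,-0.154,0,0],[1,0.045,-0.154,0,0],[1,0.045,-0.154,0,0],[1,0.045,-0.154,0,0],[1,0.045,-0.154,0,0],[1,0,0,0,0]]]'
python3 - <<'E'
from rig import optics
import cv2
a=optics.capture("wrist")["img"];b=optics.capture("scene")["img"][120:260,170:330]
b=cv2.resize(b,None,fx=2,fy=2)
import numpy as np
g=np.zeros((384,512,3),np.uint8);g[:280,:320]=b
cv2.imwrite("pics/s2.png",np.hstack([cv2.resize(a,(400,300)),cv2.resize(g,(400,300))]))
E
```

```text
time_s: 6.25
eef_pos: [562.5, -51.8, 87.2]
ee_rot: [0.001, -0.141, 0.99, -0.0]
force: [0.6, 0.2, -2.3]
grip_width: 0.13
grip_force: 60.0
```

View pics/s2.png

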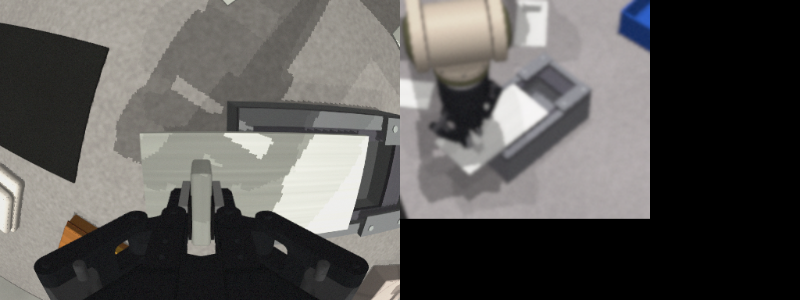

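The cover is clear of the lip and grooves (wrist half: plate from x 140 to 365) and hangs free. I'll lift and carry it to the mat.

```bash
python3 -m handwheel '[[[1,0,0,0.3,0],[1,0,0,0.4,0],[1,0,-0.2,0.3,0],[1,-0.04,-0.5,0,-0.3],[1,-0.04,-0.6,0,-0.3],[1,-0.04,-0.6,0,-0.4],[1,-0.05,-0.6,0,-0.4],[1,-0.05,-0.6,0,-0.4],[1,-0.05,-0.6,0,-0.3],[1,-0.05,-0.6,0,-0.3]]]'
python3 -m handwheel '[[[1,-0.05,-0.6,0,-0.2],[1,0,-0.4,0,0],[1,0,-0.2,0,0],[1,0,-0.1,-0.2,0],[1,0,0,-0.5,0],[1,0,0,-0.5,0],[1,0,0,-0.3,0],[1,0,0,0,0]]]'
```

```text
time_s: 7.35
eef_pos: [545.8, -266.5, 136.9]
ee_rot: [0.0, 0.026, 1.0, 0.0]
force: [0.9, 0.1, -3.0]
grip_width: 0.129
grip_force: 60.1
time_s: 8.15
eef_pos: [542.7, -329.1, 59.3]
ee_rot: [-0.002, 0.039, 0.999, 0.002]
force: [-0.2, 0.6, -2.2]
grip_width: 0.128
grip_force: 60.1
```

```bash
python3 -m handwheel '[[[1,0,-0.12,-0.3,0],[1,0,0,-0.3,0],[1,0,0,-0.2,0],[1,0,0,-0.06,0],[1,0,0,-0.04,0],[1,0,0,0,0],[1,0,0,0,0]]]' 40
```

```text
time_s: 8.85
eef_pos: [543.7, -336.8, 17.3]
ee_rot: [0.0, 0.039, 0.999, -0.0]
force: [-0.1, -0.2, -1.7]
grip_width: 0.128
grip_force: 60.0
```

```bash
python3 -m handwheel '[[[1,0,0,-0.04,0],[1,0,0,-0.04,0],[1,0,0,-0.04,0],[1,0,0,0,0]]]' 30
```

```text
time_s: 9.25
eef_pos: [543.5, -336.6, 10.9]
ee_rot: [0.0, 0.039, 0.999, -0.0]
force: [-1.2, 0.1, -0.3]
grip_width: 0.123
grip_force: 60.5
```

```bash
python3 -m handwheel '[[[0.4,0,0,0,0],[-0.2,0,0,0,0],[-0.2,0,0,0,0],[-0.2,0,0,0.3,0],[-1,0,0,0.7,0],[-1,0,0,0.8,0],[-1,0,0.4,0.8,0],[-1,0,0.6,0.6,0],[-1,0,0.7,0.4,0],[-1,0,0.7,0.2,0]]]'
python3 -m handwheel '[[[-1,0,0.8,0,0],[-1,0,0.8,0,0],[-1,-0.1,0.8,0,0],[-1,-0.1,0.8,0,0],[-1,-0.1,0.8,0,0],[-1,0,0.8,0,0],[-1,0,0.5,0,0],[-1,0,0.2,0,0],[-1,0,0,0,0],[-1,0,0,0,0]]]'
python3 - <<'E'
from rig import ctrl, optics
import cv2,numpy as np
c=optics.capture("wrist");np.savez("w2.npz",**c);t=optics.capture("top")["img"]
print(ctrl.sense()["eef_pos"],ctrl.sense()["joints"].round(2))
a=cv2.resize(t[80:260,220:420],(400,360),interpolation=cv2.INTER_CUBIC)
w=cv2.resize(c["img"],(400,300))
from h import *
u,v=proj(c,[528,65.3,64],True)[0];print(u,v)
cv2.imwrite("pics/w2.png",c["img"])
k=cv2.getRectSubPix(c["img"],(100,90),(float(u),float(v)))
k=cv2.resize(k,(400,360),interpolation=cv2.INTER_CUBIC)
cv2.imwrite("pics/w2c.png",np.hstack([k,a]))
E
```

```text
time_s: 10.25
eef_pos: [543.8, -215.8, 204.3]
ee_rot: [0.002, 0.039, 0.999, -0.001]
force: [0.6, 0.1, -0.2]
grip_width: 0.997
grip_force: 0.0
time_s: 11.25
eef_pos: [528.6, 57.4, 201.2]
ee_rot: [0.0, 0.039, 0.999, -0.0]
force: [-0.9, 0.4, 0.0]
grip_width: 1.006
grip_force: 0.0
[528.61561675  57.14496598 200.91985285] [-0.11  0.35  1.52 -0.    1.26 -1.6 ]
265.99486136621374 183.80280582534124
```

View pics/w2c.png

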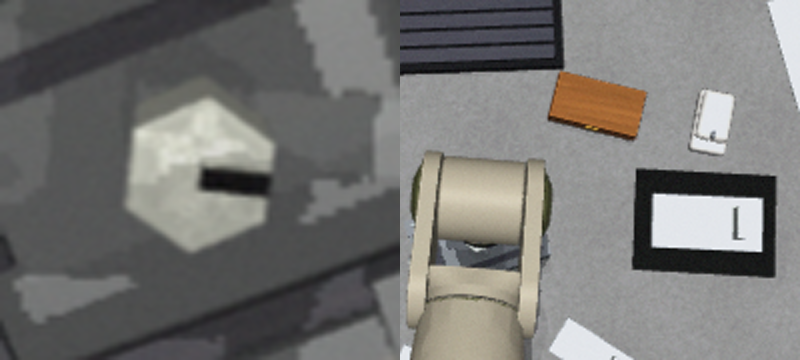

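The cover lies centred on the mat. The knob's top is centred at about (199,174) in the left half, with its fin pointing to (270,183). I'll work out the angles.

```bash
python3 - <<'E'
from h import *
c=dict(np.load("w2.npz"))
u0,v0=265.995-49.5,183.803-44.5
P=lambda x,y,z:onz(c,(x+.5)/4-.5+u0,(y+.5)/4-.5+v0,z,True)
hexa=[(134,131),(210,97),(274,143),(265,215),(192,252),(126,206)]
H=np.array([P(*p,64) for p in hexa]);print(H.round(1),"centre",H.mean(0)[:2])
for i in range(6):
    d=H[(i+1)%6]-H[i];print(np.degrees(np.arctan2(d[1],d[0])).round(1))
a=P(201,178,68);b=P(270,183,68);print(a,b,"fin",np.arctan2(*(b-a)[[1,0]]), "joint",np.arctan2(*(b-a)[[1,0]])+np.pi/2-.283)
E
```

```text
[[514.7  50.4  64. ]
 [507.9  69.3  64. ]
 [520.3  84.   64. ]
 [538.2  80.7  64. ]
 [546.3  62.1  64. ]
 [533.3  46.9  64. ]] centre [526.78130772  65.57102153]
110.0
49.7
-10.2
-66.5
-130.6
169.1
[526.64714623  65.6419241   68.        ] [529.17020221  82.12442382  68.        ] fin 1.4189005667243808 joint 2.7066968935192777
```

Knob joint is about 2.68 rad, with flat normals at 20, 80 and 140° (unit y is at 106°). Plan: grip at 140°, turn −64°, regrip +60°, turn −60°, regrip +60°, turn about −30°.

```bash
python3 -m handwheel '[[[-0.12,-0.03,0.16,0,0.8],[-0.12,0,0,0,1],[-0.12,0,0,0,1],[-0.12,0,0,0,1],[-0.12,0,0,-0.4,1],[-0.12,0,0,-0.5,1],[-0.12,0,0,-0.6,1],[-0.12,0,0,-0.4,0],[-0.12,0,0,0,0],[-0.12,0,0,0,0]]]' 60
python3 - <<'E'
from rig import ctrl, optics
import numpy as np,cv2
s=ctrl.sense();q=s["ee_rot"];print(s["eef_pos"],np.degrees(2*np.arctan2(q[2],q[1]))-90,s["joints"].round(2))
c=optics.capture("wrist");np.savez("w3.npz",**c);cv2.imwrite("pics/w3.png",c["img"])
E
```

```text
time_s: 12.35
eef_pos: [527.4, 65.7, 106.5]
ee_rot: [0.0, -0.421, 0.907, -0.0]
force: [-0.2, -0.5, 0.2]
grip_width: 0.558
grip_force: 0.0
[527.39937391  65.66333761 106.45088144] 139.83967639557056 [-0.1   0.46  1.64 -0.    1.04 -2.54]
```

View pics/w3.png

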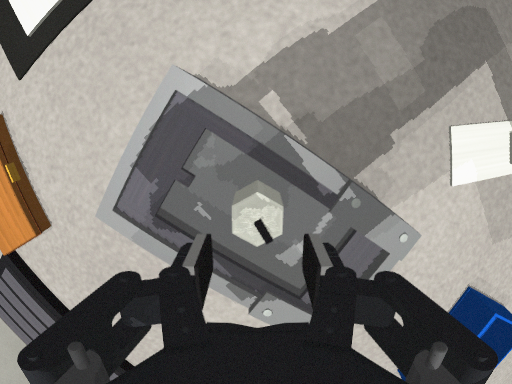

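The knob at (257,215) sits midway between the fingers (210 and 305), flats parallel to the pads. I'll go down and close.

```bash
python3 -m handwheel '[[[-0.12,0,0,-0.3,0],[-0.12,0,0,-0.3,0],[-0.12,0,0,-0.3,0],[-0.12,0,0,-0.3,0],[-0.12,0,0,-0.12,0],[-0.12,0,0,0,0],[0.3,0,0,0,0],[0.3,0,0,0,0],[0.3,0,0,0,0],[0.3,0,0,0,0]]]' 60
```

```text
time_s: 13.4
eef_pos: [527.9, 66.0, 41.2]
ee_rot: [0.001, -0.422, 0.907, -0.001]
force: [-0.3, -2.1, 7.3]
grip_width: 0.385
grip_force: 60.1
```

```bash
python3 -m handwheel '[[[0.3,0,0,0,-0.5],[0.3,0,0,0,-1],[0.3,0,0,0,-1],[0.3,0,0,0,-1],[0.3,0,0,0,-1],[0.3,0,0,0,-1],[0.3,0,0,0,-1],[0.3,0,0,0,-1],[0.3,0,0,0,-0.5],[0.3,0,0,0,0]]]'
python3 -m handwheel '[[[-0.12,0,0,0,0],[-0.12,0,0,0,0],[-0.12,0,0,0,0]]]'
```

```text
time_s: 14.4
eef_pos: [528.0, 65.9, 41.2]
ee_rot: [0.002, 0.124, 0.992, -0.0]
force: [-0.7, -2.8, 6.7]
grip_width: 0.385
grip_force: 60.2
time_s: 14.7
eef_pos: [526.9, 66.5, 39.8]
ee_rot: [-0.0, 0.122, 0.992, 0.0]
force: [0.8, -0.2, 0.1]
grip_width: 0.557
grip_force: 0.0
```

```bash
python3 -m handwheel '[[[-0.12,0,0,0,0.5],[-0.12,0,0,0,1],[-0.12,0,0,0,1],[-0.12,0,0,0,1],[-0.12,0,0,0,1],[-0.12,0,0,0,1],[-0.12,0,0,0,1],[-0.12,0,0,0,1],[-0.12,0,0,0,0],[0.3,0,0,0,0]]]'
python3 -m handwheel '[[[0.3,0,0,0,0],[0.3,0,0,0,0],[0.3,0,0,0,0]]]'
python3 -m handwheel '[[[0.3,0,0,0,-0.5],[0.3,0,0,0,-1],[0.3,0,0,0,-1],[0.3,0,0,0,-1],[0.3,0,0,0,-1],[0.3,0,0,0,-1],[0.3,0,0,0,-1],[0.3,0,0,0,-1],[0.3,0,0,0,0],[0.3,0,0,0,0]]]'
python3 -m handwheel '[[[-0.12,0,0,0,0],[-0.12,0,0,0,0],[-0.12,0,0,0,0]]]'
```

```text
time_s: 15.7
eef_pos: [527.2, 66.3, 39.8]
ee_rot: [0.0, -0.388, 0.921, -0.0]
force: [11.8, -12.8, 11.4]
grip_width: 0.411
grip_force: 11.4
time_s: 16.0
eef_pos: [527.6, 65.9, 40.2]
ee_rot: [0.001, -0.389, 0.921, -0.001]
force: [2.3, -5.1, 3.6]
grip_width: 0.384
grip_force: 60.4
time_s: 17.0
eef_pos: [527.7, 66.1, 40.3]
ee_rot: [0.001, 0.121, 0.993, -0.0]
force: [3.0, -4.4, 3.6]
grip_width: 0.387
grip_force: 60.5
time_s: 17.3
eef_pos: [526.4, 66.7, 39.4]
ee_rot: [-0.001, 0.122, 0.993, 0.0]
force: [0.1, -0.0, 0.1]
grip_width: 0.558
grip_force: 0.0
```

```bash
python3 -m handwheel '[[[-0.12,0.01,0,0,0.5],[-0.12,0,0,0,1],[-0.12,0,0,0,1],[-0.12,0,0,0,1],[-0.12,0,0,0,1],[-0.12,0,0,0,1],[-0.12,0,0,0,1],[-0.12,0,0,0,1],[-0.12,0,0,0,0],[0.3,0,0,0,0]]]'
python3 -m handwheel '[[[0.3,0,0,0,0],[0.3,0,0,0,0],[0.3,0,0,0,0],[0.3,0,0,0,-0.5],[0.3,0,0,0,-1],[0.3,0,0,0,-1],[0.3,0,0,0,-0.8],[0.3,0,0,0,-0.4],[0.3,0,0,0,0],[0.3,0,0,0,0]]]'
python3 -m handwheel '[[[-0.12,0,0,0,0],[-0.12,0,0,0,0],[-0.12,0,0,0,0],[-0.12,0,0,0.5,0],[-0.12,0,0,0.7,0],[-0.12,0,0,0.7,0],[-0.12,0,0,0.6,0],[-0.12,0,0,0.6,0],[-0.12,0,0,0,0],[-0.12,0,0,0,0]]]'
python3 - <<'E'
from rig import ctrl, optics
from h import *
c=optics.capture("wrist");np.savez("w4.npz",**c)
s=optics.capture("scene")["img"]
u,v=proj(c,[526.5,65.6,66],True)[0];print(u,v)
k=cv2.getRectSubPix(c["img"],(160,120),(float(u),float(v)))
k=cv2.resize(k,(800,600),interpolation=cv2.INTER_CUBIC)
s2=cv2.resize(s,(256,192));k[408:,:256]=s2
cv2.imwrite("pics/w4c.png",k)
E
```

```text
time_s: 18.3
eef_pos: [527.4, 66.4, 39.7]
ee_rot: [-0.0, -0.389, 0.921, -0.0]
force: [9.7, -12.0, 9.1]
grip_width: 0.41
grip_force: 9.3
time_s: 19.3
eef_pos: [527.9, 66.1, 40.1]
ee_rot: [0.0, -0.143, 0.99, -0.0]
force: [0.8, -4.7, 4.7]
grip_width: 0.38
grip_force: 60.2
time_s: 20.3
eef_pos: [527.3, 66.6, 194.6]
ee_rot: [0.0, -0.142, 0.99, 0.0]
force: [0.5, 0.8, -0.8]
grip_width: 0.557
grip_force: 0.0
256.7988814549151 186.4780469135335
```

View pics/w4c.png

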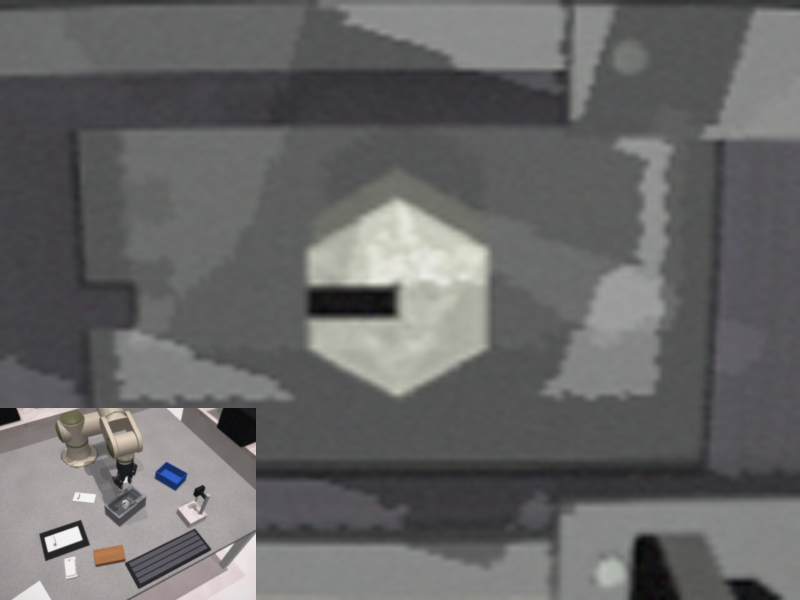

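The fin (310–397, 301) points straight at the tooth (tip at 135, 305), the cover lies on the mat, and the bystanders are untouched. I'll hand it in.

```bash
python3 -c "
from rig import ctrl
print(ctrl.finish_job())"
```

```text
the job is handed in; nothing more can be done
None
```

Job handed in at about 20 s: the cover lies flat and rib up in the middle of the mat, the knob's fin points at the tooth, and the bystanders look unmoved; the hand-in returned no verdict.

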